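# Take the check plate off its barbed hook and stand it in the check block

### The job

Take the steel check plate with the black grip off its barbed hook, easing it up, tilting it and backing it over the barb without straining plate or hook, then lower it gently, tongue first, into the slot of the check block until it stands fully home, and let go. Leave the other tag hanging and everything else on the bench where it is.

Things in the scene. Friction and masses are not known exactly. Their poses are not given: they have to be found in the camera images.
- plate: the check plate: flat stainless steel plate 6 mm thick (x), hanging from a hook by its eye. From its origin (centre of its lower edge) up z: tongue 30 mm wide (y) to 35 mm, body 40 mm wide to 100 mm, black grip block 22 x 22 mm to 145 mm. Its weight is 1.4 to 2.8 N. At the start x points roughly along the hook
- eye (a point): centre of the check plate's eye, a closed square hole 16 x 16 mm through the thickness, z = 65 to 81 mm on the plate (centre 73 mm); axes as the plate's
- grip (a point): middle of the check plate's grip block, z = 126 mm on the plate; it is a place to hold it (pads on the x or the y faces)
- stand: hanging stand that carries the check plate at the start; fixed to the table. White base 90 x 100 x 12 mm, post 14 x 22 mm to height 155 mm. Origin: on the table under the post's axis; z up; its barbed hook points along +x. The hook is a steel bar 8 mm wide (y), 7 mm tall
- hook_root (a point): on the stand's post axis, 146.5 mm up: the hook's axis starts here and, if straight, runs level along the stand's x for 57 mm. Hooks have been bent in use: the whole hook may point up to 0.05 rad higher or lower about this point, so its tip may be 4 mm off. It does not give below about 15 N
- hook_bend (a point): where the axis of an unbent hook turns upward, 57 mm along x from hook_root; from here it rises at 40 degrees for 26 mm, still along +x, to the blunt tip
- hook_tip (a point): end of the axis of an unbent hook, 26 mm past the bend. The barb is a block on the upper side of the last 8 mm of the tip, standing 5.5 mm above the bar: 12.5 mm from underside to barb top, measured across the rising tip
- stand2: a second stand just like it, fixed, carrying the tag; which stand is left or right varies
- tag: a wide, short steel tag, 56 x 6 x 70 mm, no grip, hanging by the same kind of eye on the second stand: leave it hanging. Origin centre of its lower edge
- block: check block: aluminium, 70 (x) x 80 (y) x 45 mm tall, fixed to the table, with one slot in its top, 9 mm (x) x 34 mm (y), sharp-edged, 30 mm deep (floor 15 mm above the table). Origin centre of its underside
- slot (a point): centre of the slot's mouth, on the block's top face, 45 mm above the table; axes as the block's. The plate's tongue goes in with its x along the block's x, either way round
- slot_floor (a point): centre of the slot's floor, 15 mm above the table
- foot (a point): centre of the lower edge of the plate's tongue (the plate's origin)
- weight: bystander: brass laboratory weight, 44 mm across, 56 mm tall; origin centre of its underside
- driver: bystander: screwdriver lying on the table; origin under its middle
- beaker: bystander: open glass beaker, 70 mm across, 80 mm tall; origin centre of its underside
- paper_roll: bystander: upright roll of printer paper, 48 mm across, 57 mm tall; origin centre of its underside
- spanner: bystander: flat spanner lying on the table
- tray: bystander: white open tray 120 x 160 x 35 mm; origin centre of its underside
- seal: bystander: black rubber ring 90 mm across, 12 mm tall; origin centre of its underside
Mind the look-alikes: they are no part of the job. Leave any green look-alike of the plate alone.

How it is judged:
By the outcome, as a careful person would: the job done as asked, in the order asked, and still so for the second after the job is handed in, with the robot touching nothing.
It also fails if it takes over 69 s, if anything falls off the work surface, if the arm or the gripper's body presses on something with over 40 N, if the wrist force passes 120 N, or if a joint passes its speed limit or range.

### The arm

A 6-joint arm with a two-finger parallel gripper is mounted at the origin on the work surface. World frame = base frame: x ahead of the robot, y to its left, z up, the work surface at z = 0. Lengths are in m, angles in rad, forces in N, time in s.
With the tool pointing down it reaches from about 0.3 to 0.75 m from the base axis. Payload 8.5 kg.
Tool frame: the origin (TCP) lies between the finger pads; the fingertips stand 11 mm ahead of it and the grasp point (between the pads) lies 8 mm behind it; z points along the fingers, y is the line along which they close (so a half turn about z gives the same grasp; the last joint's range is limited). The gripper opens to 88 mm and grips with 3 to 60 N. Pads are 18 mm wide; open, the fingers measure 123 mm over their backs; the gripper's body (75 mm by 187 mm) begins 45 mm behind the grasp point.
Start: joints at [0.988, 0.381, 1.297, -0, 1.464, -0.215], TCP at [0.198, 0.513, 0.229] pointing down, gripper open.
Joint ranges: [-3.11, 3.11], [-0.89, 2.33], [0.22, 2.48], [-1.42, 4.56], [0.17, 2.85], [-2.88, 2.88]. Speed limits (rad/s): [2.39, 2.39, 3.14, 3.14, 3.14, 3.14].

### API

Orientations are given as a unit quaternion [x, y, z, w].
In Python, from workcell import arm gives the robot as it stands.
- The arm moves only by the shell command python3 -m crank 'ROWS'. ROWS is JSON, a list of rows, each a list of 7 numbers: the turn, a rotation vector about the tool's x, y, z each as a share of 90 degrees, from -1 to 1, then the shift along the tool's x, y, z each as a share of 0.25 m, from -1 to 1, then the closure, from 0 (fully open) to 1 (shut). In form: [[wx, wy, wz, dx, dy, dz, grip], ...]. A call has 1 to 20 rows; each row shifts and turns the commanded pose from where the row before left it, along the tool's axes as they then stand; what a row does not reach is not made up. A row lasts 1/10 s, in which the tool goes at most 50 mm and 8.59 degrees, less where a joint would pass 70% of its speed; a pose out of reach is approached as far as the arm can. A call with a number of a shift or a turn outside -1 to 1 is refused whole. A call with a gripper value outside its range is refused whole. The fingers move at their own pace and stop on an object; the grip force is fixed at half the most. Time passes only in rows, so rows that do not move let the fingers close. It gives the time, the measured TCP pose, the force, the opening and the grip force at its end, in the units of the state.
- arm.get_state(): the state, without advancing time (a new reading comes with each control period).
- arm.capture(name): name is "scene" or "top"; returns a dict with "img" (384x512x3 uint8, red, green, blue), "fov_y" (degrees; the focal length in pixels is half the picture's height over the tangent of half this angle, whatever the lens; pixels are square), "cx", "cy" (the principal point, pixels), "dist" ([k1, k2, p1, p2, k3] as OpenCV has them; the pictures are not rectified), "T" (4x4, takes a point from camera to world coordinates). Camera axes: x right, y down, z forward; pixel columns grow to the right and rows downward; lengths in m; the calibration is good to about 2 mm. A picture is of the moment at which its call begins. There is no depth.
- arm.hand_in(): hands the job in; it is judged then, once.
Trained networks look in a picture, given as the dict that the camera call returned (one of the last four; its "shot" number tells which), for a name from the list of things; names that differ only in an ending like _2 or _b are one class to them, and where a whole thing is asked for, a point or a joint stands for the part that bears it (a point fixed in the world has none). Each returns a list of dicts, best first, with "conf" (0 to 1); they miss things now and then, are a little off and sometimes report something else, mostly with a low value. They report only what shows in the picture. A call takes as long as a camera call. They do not tell look-alikes from the thing itself.
- arm.boxes_of(picture, name): "box" ([left, top, right, bottom] in pixels, round what is visible of it).
- arm.spot_point(picture, name): "centre" ([row, column] in pixels: a listed point, or the origin of a listed thing).
The state is a dict: "time": time; "joint_pos": joint angles; "qd": joint speeds; "joint_torque": joint torques, N m; "ee_pos": TCP position; "orientation": TCP orientation; "wrist_force": force on the tool from outside, world axes, zero at the start; "wrist_torque": the same for the moment, N m; "opening": finger opening in m; "gripper_force": force on a finger pad.
Only numpy, scipy, OpenCV 4.12 (cv2) and the standard library are available. Lean on these libraries where they do the work, as an engineer would, in place of code of your own. Each camera call takes 0.05 s, during which the arm holds its last target. There are 200 camera calls.

## Working session

There is one attempt and no reset: what is moved stays moved. The work goes in short steps, Python scripts to look and compute and a shell command to move; the robot and the scene stay as the last step left them, time stands still between calls to the robot, and variables do not carry over. Pictures are saved under pics/ and viewed, at most 10 in all, crops included, and the job is handed in when it is done.

```bash
mkdir -p pics
cat > h.py <<'E'
import numpy as np, cv2
from workcell import arm
from scipy.spatial.transform import Rotation as R
def K(p):
    f=192/np.tan(np.radians(p["fov_y"])/2); return np.array([[f,0,p["cx"]],[0,f,p["cy"]],[0,0,1]])
def ray(p,rc):
    u=cv2.undistortPoints(np.array([[[rc[1],rc[0]]]],float),K(p),np.array(p["dist"]))[0,0]
    T=np.array(p["T"]); d=T[:3,:3]@[u[0],u[1],1]; return T[:3,3],d/np.linalg.norm(d)
def atz(p,rc,z):
    o,d=ray(p,rc); return o+d*(z-o[2])/d[2]
def tri(a,b):
    A=np.zeros((3,3));c=np.zeros(3)
    for o,d in (a,b):
        M=np.eye(3)-np.outer(d,d);A+=M;c+=M@o
    x=np.linalg.solve(A,c); return x,[np.linalg.norm((np.eye(3)-np.outer(d,d))@(x-o))*1e3 for o,d in (a,b)]
def proj(p,X):
    T=np.linalg.inv(np.array(p["T"])); X=np.atleast_2d(X).astype(float)
    q,_=cv2.projectPoints(X,cv2.Rodrigues(T[:3,:3])[0],T[:3,3],K(p),np.array(p["dist"])); return q[:,0]
E
python3 - <<'E'
from h import *
np.set_printoptions(precision=4,suppress=True)
S=arm.capture("scene");T=arm.capture("top")
for n,p in(("s",S),("t",T)): cv2.imwrite(f"pics/{n}0.png",p["img"][:,:,::-1]); print(n,p["fov_y"],np.array(p["T"])[:3,3])
for n in "plate eye grip stand hook_root hook_bend hook_tip stand2 tag block slot slot_floor foot weight beaker tray paper_roll seal driver".split():
    for k,p in(("s",S),("t",T)):
        print(n,k,[(np.round(d["centre"],1).tolist(),round(d["conf"],2)) for d in arm.spot_point(p,n)[:3]])
E
```

```text
s 43.547841723834274 [1.3781 0.1099 1.1763]
t 42.032874386023046 [ 0.4303 -0.0188  1.4157]
plate s [([190.8, 336.7], 0.85), ([219.7, 363.5], 0.72), ([180.6, 293.1], 0.58)]
plate t [([217.1, 150.8], 0.74), ([258.8, 234.8], 0.69), ([250.5, 150.6], 0.51)]
eye s [([166.8, 295.0], 0.88), ([184.6, 371.3], 0.71), ([168.7, 338.6], 0.68)]
eye t [([217.3, 147.2], 0.79), ([249.0, 144.7], 0.74), ([232.9, 175.8], 0.64)]
grip s [([162.1, 344.2], 0.85), ([156.1, 294.4], 0.75), ([199.1, 375.2], 0.67)]
grip t [([245.2, 141.1], 0.7), ([248.3, 187.3], 0.61), ([217.9, 140.1], 0.6)]
stand s [([193.6, 334.5], 0.94), ([171.3, 219.0], 0.76)]
stand t [([246.5, 185.3], 0.62), ([260.1, 315.5], 0.62)]
hook_root s [([167.2, 343.0], 0.76), ([167.3, 220.7], 0.44), ([271.5, 350.5], 0.33)]
hook_root t [([245.3, 178.6], 0.73)]
hook_bend s [([183.1, 344.6], 0.57)]
hook_bend t []
hook_tip s [([180.5, 348.4], 0.57), ([273.1, 351.2], 0.42), ([255.0, 401.2], 0.25)]
hook_tip t [([213.5, 169.9], 0.84)]
stand2 s [([193.6, 334.5], 0.94), ([171.3, 219.0], 0.76)]
stand2 t [([246.5, 185.3], 0.62), ([260.1, 315.5], 0.62)]
tag s [
[... 460 characters left out ...]
[199.8, 371.1], 0.56)]
foot t [([222.9, 149.2], 0.75), ([255.9, 230.5], 0.67), ([250.7, 147.6], 0.64)]
weight s [([205.3, 282.3], 0.71)]
weight t [([228.2, 240.2], 0.55), ([190.8, 397.2], 0.55), ([141.4, 238.3], 0.17)]
beaker s [([271.1, 350.8], 0.55), ([256.4, 400.2], 0.23)]
beaker t [([161.8, 163.9], 0.84)]
tray s [([205.8, 127.1], 0.81)]
tray t [([191.3, 396.9], 0.71)]
paper_roll s [([192.8, 257.2], 0.61)]
paper_roll t [([233.7, 268.5], 0.61), ([231.7, 177.5], 0.47), ([140.3, 238.4], 0.47)]
seal s [([251.7, 400.6], 0.7), ([167.2, 342.9], 0.48), ([196.8, 334.2], 0.33)]
seal t [([191.0, 118.7], 0.9), ([237.0, 176.6], 0.24)]
driver s [([187.2, 337.5], 0.24)]
driver t [([170.4, 329.5], 0.65)]
```

View pics/s0.png

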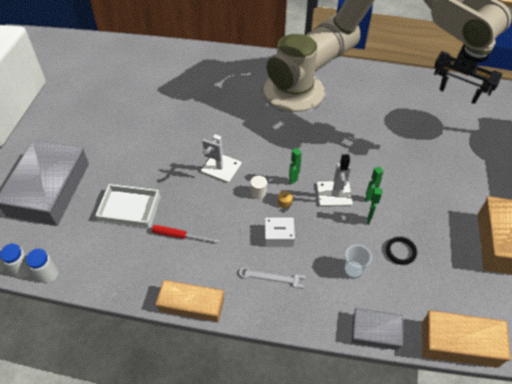

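View pics/t0.png

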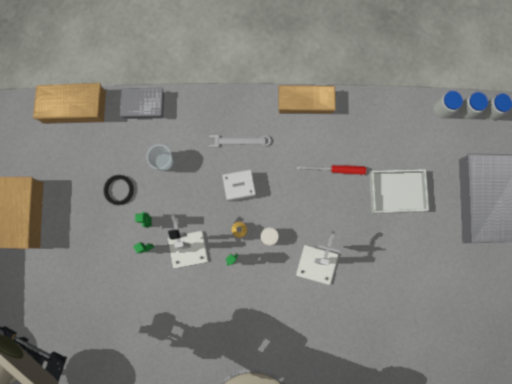

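Candidates for the plate: black grip at scene (345,162) / top (174,235). Green look-alikes stand at scene (295,165), (376,178) and (372,205), and top (142,218), (140,248) and (232,260). The tag is at scene (212,150). I choose the black-grip one and will check it in a close crop.

Run:
```python
from h import *
np.set_printoptions(precision=4,suppress=True)
S=arm.capture("scene");T=arm.capture("top")
a=cv2.resize(S["img"][140:250,260:400],None,fx=5,fy=5,interpolation=cv2.INTER_CUBIC)[:,:,::-1]
b=cv2.resize(T["img"][160:280,130:260],None,fx=6,fy=6,interpolation=cv2.INTER_CUBIC)[:,:,::-1]
cv2.imwrite("pics/s1.png",a);b=cv2.resize(b,(650,600));cv2.imwrite("pics/t1.png",b)
print("hook_tip top z.17",atz(T,(213.5,169.9),.17),"slot S/T",atz(S,(228.2,278.9),.045),atz(T,(185.4,239.3),.045))
print("grip tri",tri(ray(S,(162.1,344.2)),ray(T,(235,174))))
print("root T",atz(T,(245.3,178.6),.1465),"S",atz(S,(167.2,343),.1465))
print("weight,roll,beaker",atz(T,(228,240),.056),atz(T,(236,269.5),.057),atz(T,(158,161),.08))
print("greens",[atz(T,q,.145) for q in ((218,141),(248,139),(260,231))])
print("tcp",arm.get_state()["ee_pos"],arm.get_state()["orientation"])
```

```text
hook_tip top z.17 [0.5433 0.2067 0.17  ] slot S/T [0.6404 0.0429 0.045 ] [0.6344 0.0374 0.045 ]
grip tri (array([0.4883, 0.1934, 0.1874]), [np.float64(1.382140160459727), np.float64(1.3821401604597052)])
root T [0.4643 0.1866 0.1465] S [0.4711 0.1962 0.1465]
weight,roll,beaker [0.5155 0.0338 0.056 ] [ 0.4941 -0.0466  0.057 ] [0.7043 0.2525 0.08  ]
greens [array([0.5332, 0.2868, 0.145 ]), array([0.4558, 0.2899, 0.145 ]), array([0.4285, 0.0525, 0.145 ])]
tcp [0.1978 0.5132 0.2286] [ 0.1829  0.9831  0.     -0.    ]
```

View pics/s1.png

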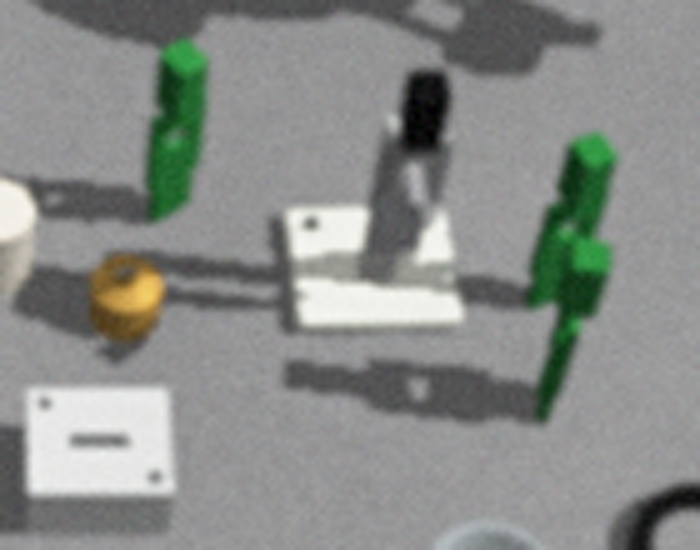

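View pics/t1.png

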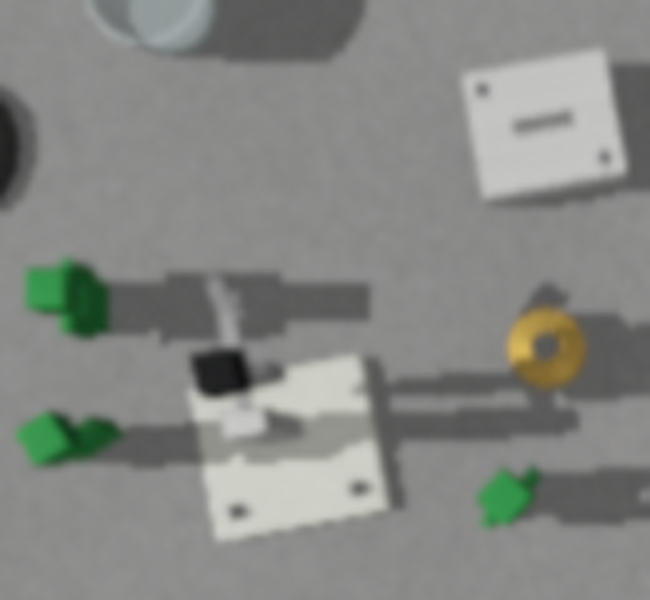

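The crops confirm the black-grip plate hanging on its hook (scene (345,162), top (174,235)); its neighbours are green. The slot is at top (238.6,184.2). Next I work out the poses.

Run:
```python
from h import *
np.set_printoptions(precision=4,suppress=True)
S=arm.capture("scene");T=arm.capture("top")
t=lambda c:(160+c[1]/5,130+c[0]/5)
s=lambda c:(140+c[1]/5,260+c[0]/5)
print("base T",*[atz(T,t(c),.012)[:2] for c in((190,385),(362,355),(388,508),(217,540))])
print("base S",*[atz(S,s(c),.012)[:2] for c in((285,205),(450,207),(465,318),(297,325))])
print("block T",*[atz(T,t(c),.045)[:2] for c in((462,73),(603,48),(626,178),(484,200))])
print("block S",*[atz(S,s(c),.045)[:2] for c in((25,388),(168,388),(174,493),(24,494))])
print("slot T",atz(T,t((543,121)),.045),"S",atz(S,s((99,439)),.045))
print("slot ends T",atz(T,t((514,127)),.045),atz(T,t((573,116)),.045))
print("post top T",atz(T,t((244,420)),.155),"tip T",atz(T,t((214,281)),.163))
print("griptop T",atz(T,t((220,372)),.214),"tri",tri(ray(S,s((428,84))),ray(T,t((220,372)))))
print("griptop corners",*[atz(T,t(c),.214)[:2] for c in((192,355),(240,349),(249,388),(203,396))])
print("foot S", tri(ray(S,s((388,275))),ray(S,s((388,275))))[0] if 0 else atz(S,s((388,275)),.069))
```

```text
base T [0.4909 0.2392] [0.5089 0.1415] [0.4231 0.1255] [0.4038 0.222 ]
base S [0.4244 0.1312] [0.4069 0.2333] [0.4914 0.2477] [0.5151 0.1479]
block T [0.6645 0.0849] [0.679  0.0064] [ 0.6061 -0.0069] [0.5934 0.0716]
block S [ 0.612  -0.0015] [0.5972 0.0787] [0.6663 0.0915] [0.6819 0.01  ]
slot T [0.6377 0.0394 0.045 ] S [0.6386 0.0452 0.045 ]
slot ends T [0.6343 0.0555 0.045 ] [0.6406 0.0228 0.045 ]
post top T [0.4673 0.1848 0.155 ] tip T [0.5372 0.2004 0.163 ]
griptop T [0.4886 0.1875 0.214 ] tri (array([0.4886, 0.1919, 0.2091]), [np.float64(3.5261656787287583), np.float64(3.5261656787286793)])
griptop corners [0.4967 0.2014] [0.4999 0.1779] [0.4811 0.1731] [0.4769 0.1956]
foot S [0.512  0.1947 0.069 ]
```

```bash
python3 -m crank '[[0,0,0,0,0,-0.1,0],[0,0,0,-0.11,-0.056,-0.01,0],[0,0,0,-0.11,-0.056,-0.01,0],[0,0,0,-0.11,-0.056,-0.01,0],[0,0,0,-0.11,-0.056,-0.01,0],[0,0,0,-0.11,-0.056,0,0],[0,0,0,-0.11,-0.056,0,0],[0,0,0,-0.11,-0.056,0,0],[0,0,0,-0.11,-0.056,0,0],[0,0,0,-0.11,-0.056,0,0],[0,0,0,-0.11,-0.056,0,0],[0,0,0,-0.11,-0.056,0,0],[0,0,0,-0.11,-0.056,0,0],[0,0,0,-0.11,-0.056,0,0],[0,0,-0.087,0,0,0,0],[0,0,-0.087,0,0,0,0],[0,0,-0.087,0,0,0,0],[0,0,-0.087,0,0,0,0],[0,0,0,0,0,0,0]]'
cat > st.py <<'E'
from h import *
np.set_printoptions(precision=4,suppress=True)
s=arm.get_state();M=R.from_quat(s["orientation"]).as_matrix();p=np.array(s["ee_pos"])
h=np.array([np.cos(.18),np.sin(.18),0])
def st():
    print("t",s["time"],"tcp",p,"open",s["opening"],"gf",s["gripper_force"],"F",np.array(s["wrist_force"]),"tq",np.array(s["wrist_torque"]))
    print("yaw of y-90deg",np.arctan2(M[1,1],M[0,1])-np.pi/2,"pitch",np.arcsin(-M[:,2]@h),"z",M[:,2])
def need(w,share=True): print("need tool shift (share)",M.T@(np.array(w)-p)/.25)
E
python3 -c "
from st import *
st();need([.489,.190,.187])"
```

```text
time: 4.1
ee_pos: [0.4659, 0.2148, 0.2637]
orientation: [-0.09, 0.996, 0.0, 0.0]
wrist_force: [0.0, 0.5, 0.4]
opening: 0.0877
gripper_force: 0.0
t 4.1 tcp [0.4659 0.2148 0.2637] open 0.08773693203765708 gf 0.0 F [0.0087 0.4944 0.3844] tq [0.0781 0.0515 0.0325]
yaw of y-90deg 0.1799802118522873 pitch -5.049921682668035e-05 z [ 0.  0. -1.]
need tool shift (share) [-0.0731 -0.1142  0.3067]
```

```bash
python3 -m crank '[[0,0,0,-0.037,-0.057,0,0],[0,0,0,-0.036,-0.057,0,0],[0,0,0,0,0,0.077,0],[0,0,0,0,0,0.077,0],[0,0,0,0,0,0.077,0],[0,0,0,0,0,0.076,0],[0,0,0,0,0,0,0]]'
python3 - <<'E'
from st import *
st()
S=arm.capture("scene")
cv2.imwrite("pics/s2.png",cv2.resize(S["img"][100:220,270:410],None,fx=5,fy=5,interpolation=cv2.INTER_CUBIC)[:,:,::-1])
print(proj(S,[p,p+[0,0,.008]]))
E
```

```text
time: 4.8
ee_pos: [0.4888, 0.1888, 0.1848]
orientation: [-0.088, 0.996, -0.0, -0.002]
wrist_force: [-0.3, 0.3, 0.5]
opening: 0.0878
gripper_force: 0.0
t 4.8 tcp [0.4888 0.1888 0.1848] open 0.08782820220444514 gf 0.0 F [-0.2688  0.2799  0.5453] tq [0.0696 0.0059 0.0119]
yaw of y-90deg 0.17606427326968377 pitch 0.004564698109514737 z [-0.0045 -0.0008 -1.    ]
[[341.8598 162.636 ]
 [342.2757 160.7159]]
```

View pics/s2.png

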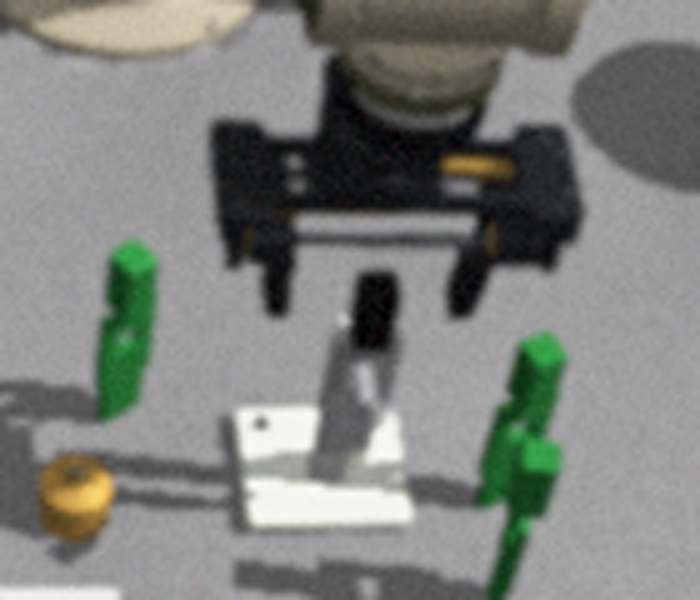

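Run:
```python
from st import *
S=arm.capture("scene")
hy=np.array([-h[1],h[0],0])
c=lambda X:(proj(S,X)-[270,100])*5
print("tips front bottom",c([p+h*9e-3+hy*k*.048-[0,0,.011] for k in(-1,1)]))
g=np.array([.489,.189,0])
print("grip bottom front",c([g+h*.011+hy*k*.011+[0,0,.169] for k in(-1,1)]))
print("grip top back",c([g-h*.011+hy*k*.011+[0,0,.214] for k in(-1,1)]))
print("grip top front",c([g+h*.011+hy*k*.011+[0,0,.214] for k in(-1,1)]))
```

```text
tips front bottom [[272.2374 337.2252]
 [445.438  338.191 ]]
grip bottom front [[337.9709 347.1861]
 [377.5539 347.3982]]
grip top back [[344.979  262.5939]
 [385.1981 262.8868]]
grip top front [[349.3226 293.0969]
 [389.9619 293.3665]]
```

```bash
python3 -m crank '[[0,0,0,-0.02,0,0,0],[0,0,0,0,0,0,0.3],[0,0,0,0,0,0,0.5],[0,0,0,0,0,0,0.7],[0,0,0,0,0,0,1],[0,0,0,0,0,0,1],[0,0,0,0,0,0,1],[0,0,0,0,0,0,1],[0,0,0,0,0,0,1]]'
python3 - <<'E'
from st import *
st()
S=arm.capture("scene")
cv2.imwrite("pics/s3.png",cv2.resize(S["img"][130:220,300:390],None,fx=6,fy=6,interpolation=cv2.INTER_CUBIC)[:,:,::-1])
E
```

```text
time: 5.8
ee_pos: [0.4938, 0.191, 0.1869]
orientation: [-0.089, 0.996, 0.0, -0.0]
wrist_force: [-0.0, -0.1, 0.6]
opening: 0.0262
gripper_force: 0.1
t 5.8 tcp [0.4938 0.191  0.1869] open 0.02620555040978091 gf 0.09914233050608345 F [-0.0488 -0.0809  0.6126] tq [ 0.0629  0.0103 -0.0395]
yaw of y-90deg 0.178844549972216 pitch 2.5805399376854366e-05 z [-0.      0.0001 -1.    ]
```

View pics/s3.png

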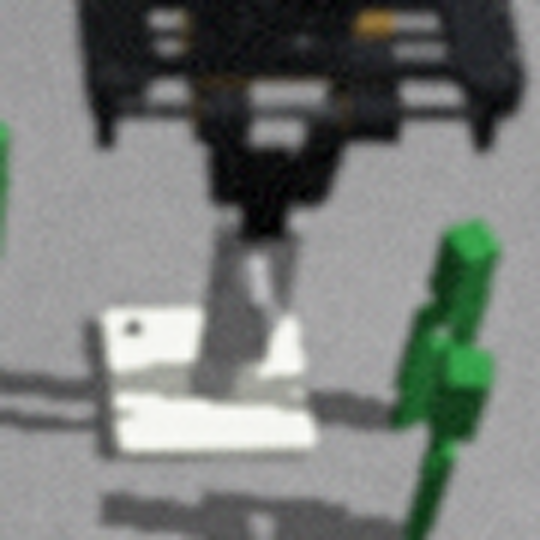

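```bash
python3 -m crank '[[0,0,0,0,0,0,1],[0,0,0,0,0,0,1],[0,0,0,0,0,0,1],[0,0,0,0,0,0,1]]'; python3 -c "
from st import *
st()"
```

```text
time: 6.25
ee_pos: [0.4938, 0.1909, 0.1869]
orientation: [-0.089, 0.996, -0.0, -0.0]
wrist_force: [0.2, -0.8, 0.4]
opening: 0.0219
gripper_force: 29.5
t 6.25 tcp [0.4938 0.1909 0.1869] open 0.02185173732020982 gf 29.459582602175942 F [ 0.1593 -0.7578  0.3504] tq [-0.0319 -0.0073  0.0248]
yaw of y-90deg 0.17885521089773704 pitch 0.0001064734056942904 z [-0.0001 -0.0001 -1.    ]
```

```bash
cat > clr.py <<'E'
import numpy as np
def box(o,ang,x0,x1,z0,z1):return (np.array(o,float),ang,x0,x1,z0,z1)
def hook(d=0):
    b=57*np.array([np.cos(d),np.sin(d)]);a=d+np.radians(40)
    return [box((0,0),d,0,57,-3.5,3.5),box(b,a,-1.2,26,-3.5,3.5),box(b,a,18,26,3.5,9),box((0,0),0,-7,7,-130,8.5)]
def plate(c,t):return [box(c,t,-3,3,-73,-8),box(c,t,-3,3,8,27),box(c,t,-11,11,27,72)]
def pts(b,n=40):
    o,a,x0,x1,z0,z1=b;u=np.linspace(0,1,n)
    q=np.r_[np.c_[x0+u*(x1-x0),0*u+z0],np.c_[x0+u*(x1-x0),0*u+z1],np.c_[0*u+x0,z0+u*(z1-z0)],np.c_[0*u+x1,z0+u*(z1-z0)]]
    c,s=np.cos(a),np.sin(a);return o+q@np.array([[c,s],[-s,c]])
def sd(b,P):
    o,a,x0,x1,z0,z1=b;c,s=np.cos(a),np.sin(a);q=(P-o)@np.array([[c,-s],[s,c]])
    d=abs(q-[(x0+x1)/2,(z0+z1)/2])-[(x1-x0)/2,(z1-z0)/2]
    return np.linalg.norm(np.maximum(d,0),axis=1)+np.minimum(d.max(1),0)
def clear(c,t,d=0):
    m=9
    for A in hook(d):
        for B in plate(c,t): m=min(m,sd(A,pts(B)).min(),sd(B,pts(A)).min())
    return m
E
python3 - <<'E'
from clr import *
def best(x,z0,t0,w=5,dt=8):
    return max(((min(clear((x,z),np.radians(t)),4)-.002*abs(t-t0),z,t) for z in np.arange(z0-w,z0+w+.1,.75) for t in range(max(t0-dt,0),t0+dt+1,2)))
z,t=0,0
for x in range(40,104,4):
    b=best(x,z,t); z,t=b[1],b[2]; print(x,"z%.2f t%d clear %.2f | d+.05 %.2f d-.05 %.2f"%(z,t,clear((x,z),np.radians(t)),clear((x,z),np.radians(t),.05),clear((x,z),np.radians(t),-.05)))
E
python3 -m crank '[[0,0,0,0,0,-0.002,1],[0,0,0,0,0,-0.002,1],[0,0,0,0,0,-0.002,1],[0,0,0,0,0,0,1]]'; python3 -m crank '[[0,0,0,0,0,-0.003,1],[0,0,0,0,0,-0.003,1],[0,0,0,0,0,-0.003,1],[0,0,0,0,0,0,1]]'
```

```text
40 z0.25 t0 clear 4.25 | d+.05 2.59 d-.05 2.09
44 z0.50 t0 clear 4.00 | d+.05 2.64 d-.05 1.64
48 z0.00 t0 clear 4.50 | d+.05 1.94 d-.05 1.94
52 z0.25 t0 clear 4.11 | d+.05 1.77 d-.05 1.49
56 z1.25 t6 clear 3.06 | d+.05 0.56 d-.05 0.21
60 z2.25 t14 clear 2.17 | d+.05 -0.47 d-.05 0.47
64 z5.50 t22 clear 2.79 | d+.05 0.04 d-.05 1.05
68 z5.75 t30 clear 0.76 | d+.05 -1.77 d-.05 -0.14
72 z6.00 t38 clear -0.84 | d+.05 -3.50 d-.05 -2.24
76 z7.75 t40 clear -2.90 | d+.05 -3.42 d-.05 -2.92
80 z12.50 t32 clear -1.93 | d+.05 -3.30 d-.05 -0.61
84 z17.25 t30 clear 4.21 | d+.05 2.50 d-.05 5.73
88 z22.00 t30 clear 9.00 | d+.05 8.66 d-.05 9.00
92 z26.75 t30 clear 9.00 | d+.05 9.00 d-.05 9.00
96 z31.50 t30 clear 9.00 | d+.05 9.00 d-.05 9.00
100 z36.25 t30 clear 9.00 | d+.05 9.00 d-.05 9.00
time: 6.65
ee_pos: [0.4938, 0.1909, 0.1884]
orientation: [-0.089, 0.996, 0.0, -0.0]
wrist_force: [0.7, -0.6, -2.5]
opening: 0.0223
gripper_force: 29.5
time: 7.05
ee_pos: [0.4939, 0.1909, 0.1908]
orientation: [-0.089, 0.996, -0.0, 0.0]
wrist_force: [0.9, 0.5, -2.4]
opening: 0.0219
gripper_force: 29.5
```

Run:
```python
from clr import *
for x in range(52,92,3):
    zc=max(0,(x-57)*.84)
    r=[(min(clear((x,z),np.radians(t)),3),-abs(t-min(40,max(0,(x-50)*2.6))),z,t) for z in np.arange(zc-6,zc+8,.5) for t in range(0,56,4)]
    b=max(r);z,t=b[2:]
    print(x,"z%.2f t%d clear %.2f"%(z,t,b[0]),"| t=40:",max((round(q[0],2),q[2]) for q in r if q[3]==40))
```

```text
52 z1.00 t4 clear 3.00 | t=40: (np.float64(0.9), np.float64(0.5))
55 z0.50 t12 clear 3.00 | t=40: (np.float64(2.07), np.float64(1.5))
58 z1.34 t20 clear 3.00 | t=40: (3, np.float64(2.34))
61 z3.86 t28 clear 3.00 | t=40: (3, np.float64(4.859999999999999))
64 z7.38 t36 clear 3.00 | t=40: (3, np.float64(7.38))
67 z7.40 t44 clear 3.00 | t=40: (np.float64(2.97), np.float64(6.4))
70 z14.42 t40 clear 1.69 | t=40: (np.float64(1.69), np.float64(14.42))
73 z16.94 t40 clear 1.69 | t=40: (np.float64(1.69), np.float64(16.939999999999998))
76 z23.96 t52 clear 2.68 | t=40: (np.float64(1.69), np.float64(19.46))
79 z25.98 t40 clear 3.00 | t=40: (3, np.float64(25.98))
82 z28.50 t40 clear 3.00 | t=40: (3, np.float64(28.5))
85 z31.02 t40 clear 3.00 | t=40: (3, np.float64(31.02))
88 z33.54 t40 clear 3.00 | t=40: (3, np.float64(33.54))
91 z36.56 t40 clear 3.00 | t=40: (3, np.float64(36.56))
```

```bash
python3 -m crank '[[0,0,0,-0.016,0,0,1],[0,0,0,-0.016,0,0,1],[0,0,0,-0.016,0,0,1],[0,0,0,-0.016,0,0,1],[0,0,0,0,0,0,1]]';python3 -m crank '[[0,0,0,-0.016,0,0,1],[0,0,0,-0.016,0,0,1],[0,0,0,-0.016,0,0,1],[0,0,0,0,0,0,1]]'; python3 -m crank '[[0,0,0,0,0,0.004,1],[0,0,0,0,0,0.004,1],[0,0,0,0,0,0,1]]';python3 -m crank '[[0,0,0,0,0,0.002,1],[0,0,0,0,0,0,1]]'
```

```text
time: 7.55
ee_pos: [0.5101, 0.1938, 0.1905]
orientation: [-0.089, 0.996, -0.0, 0.0]
wrist_force: [-0.6, -0.6, -1.8]
opening: 0.0218
gripper_force: 29.5
time: 7.95
ee_pos: [0.5219, 0.1959, 0.1905]
orientation: [-0.089, 0.996, 0.0, 0.0]
wrist_force: [-1.4, 0.1, -2.5]
opening: 0.0221
gripper_force: 29.5
time: 8.25
ee_pos: [0.5212, 0.1959, 0.1885]
orientation: [-0.089, 0.996, 0.0, -0.0]
wrist_force: [-0.1, 0.4, -3.2]
opening: 0.022
gripper_force: 29.5
time: 8.45
ee_pos: [0.5214, 0.1959, 0.1881]
orientation: [-0.089, 0.996, -0.0, -0.0]
wrist_force: [0.1, 0.0, -2.0]
opening: 0.022
gripper_force: 29.5
```

```bash
for i in 1 2 3; do python3 -m crank '[[0,0,0,0,0,0.002,1],[0,0,0,0,0,0,1],[0,0,0,0,0,0,1]]' | grep -E "ee_pos|wrist"; done
```

```text
ee_pos: [0.5214, 0.1959, 0.1876]
wrist_force: [-0.0, -0.3, -2.9]
ee_pos: [0.5215, 0.1959, 0.1872]
wrist_force: [-0.2, 0.1, -2.2]
ee_pos: [0.5216, 0.1959, 0.187]
wrist_force: [-0.3, -0.1, 2.4]
```

```bash
cat > rows.py <<'E'
import numpy as np
def tcp(s,z,t): a=np.radians(t);return np.array([s-45*np.sin(a),z+45*np.cos(a)])
def rows(W):
    for (s0,z0,t0),(s1,z1,t1) in zip(W,W[1:]):
        d=tcp(s1,z1,t1)-tcp(s0,z0,t0);a=np.radians(t0)
        print("[0,%.4f,0,%.4f,0,%.4f,1]"%(-(t1-t0)/90,d@[-np.cos(a),-np.sin(a)]/250,d@[np.sin(a),-np.cos(a)]/250),"->",s1,z1,t1)
E
python3 - <<'E'
from rows import *
from clr import clear
W=[(49.5,-4.5,0),(49.5,-1.5,0),(51,.5,0),(52.5,.5,4),(54,.5,8),(55.5,.7,12),(57,1.2,16),(58,1.8,20),(59,2.8,24),(60,4,28),(61,5.2,32),(62,6.2,36),(63,7.3,40)]
print([round(min(clear((s+e,z),np.radians(t)) for e in(-2,0,2)),1) for s,z,t in W])
rows(W)
E
```

```text
[np.float64(0.0), np.float64(3.0), np.float64(3.7), np.float64(3.2), np.float64(2.7), np.float64(2.4), np.float64(2.2), np.float64(2.3), np.float64(1.7), np.float64(1.3), np.float64(1.3), np.float64(1.5), np.float64(1.5)]
[0,0.0000,0,0.0000,0,-0.0120,1] -> 49.5 -1.5 0
[0,0.0000,0,-0.0060,0,-0.0080,1] -> 51 0.5 0
[0,-0.0444,0,0.0066,0,0.0004,1] -> 52.5 0.5 4
[0,-0.0444,0,0.0066,0,0.0009,1] -> 54 0.5 8
[0,-0.0444,0,0.0065,0,0.0005,1] -> 55.5 0.7 12
[0,-0.0444,0,0.0063,0,-0.0003,1] -> 57 1.2 16
[0,-0.0444,0,0.0080,0,-0.0008,1] -> 58 1.8 20
[0,-0.0444,0,0.0074,0,-0.0020,1] -> 59 2.8 24
[0,-0.0444,0,0.0069,0,-0.0023,1] -> 60 4 28
[0,-0.0444,0,0.0068,0,-0.0019,1] -> 61 5.2 32
[0,-0.0444,0,0.0070,0,-0.0008,1] -> 62 6.2 36
[0,-0.0444,0,0.0067,0,-0.0008,1] -> 63 7.3 40
```

```bash
python3 -m crank '[[0,0,0,0,0,-0.012,1],[0,0,0,-0.006,0,-0.008,1],[0,-0.0444,0,0.0066,0,0.0004,1],[0,-0.0444,0,0.0066,0,0.0009,1],[0,-0.0444,0,0.0065,0,0.0005,1],[0,-0.0444,0,0.0063,0,-0.0003,1],[0,-0.0444,0,0.008,0,-0.0008,1],[0,0,0,0,0,0,1],[0,0,0,0,0,0,1]]'
cat >> st.py <<'E'
def eye():
    st();q=p+M[:,2]*.045-np.array([.5216,.1959,.142]);print("eye s,lat,z",49.5+1e3*q@h,1e3*q@[-h[1],h[0],0],-4.5+1e3*q[2])
E
python3 -c "
from st import *
eye()"
```

```text
time: 10.25
ee_pos: [0.5146, 0.1946, 0.1904]
orientation: [-0.088, 0.981, 0.015, 0.172]
wrist_force: [0.1, -0.3, -2.4]
opening: 0.0219
gripper_force: 29.5
t 10.25 tcp [0.5146 0.1946 0.1904] open 0.021896924069878438 gf 29.47279839179828 F [ 0.0972 -0.3402 -2.4223] tq [ 0.0034  0.3023 -0.0006]
yaw of y-90deg 0.1787721074974622 pitch -0.3470501533083201 z [ 0.3347  0.0605 -0.9404]
eye s,lat,z 57.73989758078455 -0.0034670566109709765 1.5590366562924274
```

```bash
python3 -m crank '[[0,-0.0444,0,0.0074,0,-0.002,1],[0,-0.0444,0,0.0069,0,-0.0023,1],[0,-0.0444,0,0.0068,0,-0.0019,1],[0,-0.0444,0,0.007,0,-0.0008,1],[0,-0.0444,0,0.0067,0,-0.0008,1],[0,0,0,0,0,0,1],[0,0,0,0,0,0,1]]'
python3 - <<'E'
from st import *
eye()
S=arm.capture("scene")
cv2.imwrite("pics/s4.png",cv2.resize(S["img"][130:220,300:390],None,fx=6,fy=6,interpolation=cv2.INTER_CUBIC)[:,:,::-1])
E
```

```text
time: 10.95
ee_pos: [0.507, 0.1932, 0.1881]
orientation: [-0.084, 0.936, 0.031, 0.339]
wrist_force: [0.1, -0.2, -2.3]
opening: 0.0222
gripper_force: 29.5
t 10.95 tcp [0.507  0.1932 0.1881] open 0.022247843242190736 gf 29.495585241238587 F [ 0.0656 -0.2102 -2.3159] tq [-0.0527  0.625  -0.0202]
yaw of y-90deg 0.17887082860170245 pitch -0.6953648917154138 z [ 0.6304  0.1141 -0.7678]
eye s,lat,z 63.44337029130878 -0.020570405355544944 7.02151490066311
```

View pics/s4.png

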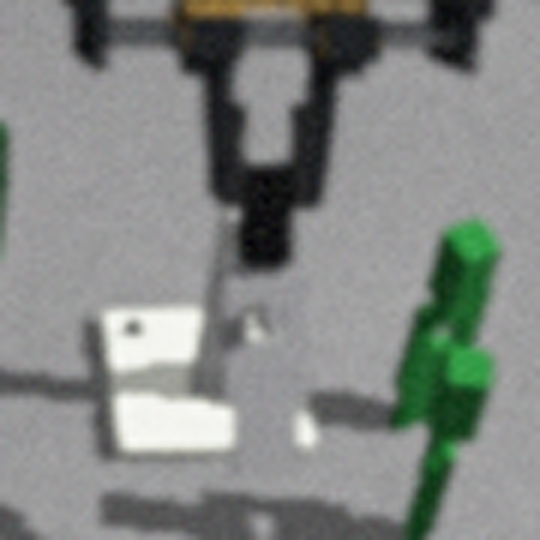

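Run:
```python
from st import *
S=arm.capture("scene")
c=lambda X:((proj(S,[X])-[300,130])*6)[0]
X=-M[:,0]
for L in(118,130,142):
    f=lambda z,x=3e-3:c(p-M[:,2]*(z-L)/1e3+X*x)
    print(L,"griptop",f(145,.011),"gripbot",f(100,.011),"eye",f(73),"foot",f(0))
print("fingertip",c(p+M[:,2]*.011+X*.009),"tcp",c(p))
for n in("eye","hook_tip","foot","grip"): print(n,[((np.array(d["centre"])[::-1]-[300,130])*6,round(d["conf"],2)) for d in arm.spot_point(S,n)[:3]])
```

```text
118 griptop [266.1004 166.7303] gripbot [261.9971 265.7986] eye [256.3858 320.9991] foot [249.5383 476.4906]
130 griptop [265.0159 193.2793] gripbot [260.8866 291.9872] eye [255.2749 346.8167] foot [248.3933 501.6855]
142 griptop [263.9243 219.734 ] gripbot [259.7695 318.077 ] eye [254.1581 372.5343] foot [247.2432 526.7749]
fingertip [261.8526 249.683 ] tcp [259.3213 222.1881]
eye [(array([445.8, 437.4]), 0.83), (array([-20.4, 228.6]), 0.64)]
hook_tip [(array([279., 318.]), 0.92), (array([258. , 210.6]), 0.63)]
foot [(array([412.8, 539.4]), 0.82), (array([435.6, 426. ]), 0.81), (array([264. , 466.2]), 0.55)]
grip [(array([-14.4, 168. ]), 0.83), (array([450. , 271.8]), 0.81), (array([277.2, 196.8]), 0.71)]
```

```bash
python3 -m crank '[[0,0,0,0,0,-0.004,1],[0,0,0,0,0,-0.004,1],[0,0,0,0,0,0,1],[0,0,0,0,0,0,1]]' | grep -E "ee_pos|wrist"; for i in 1 2 3; do python3 -m crank '[[0,0,0,0,0,-0.002,1],[0,0,0,0,0,0,1],[0,0,0,0,0,0,1]]' | grep -E "ee_pos|wrist"; done
```

```text
ee_pos: [0.505, 0.1929, 0.1896]
wrist_force: [-0.6, -0.8, -1.9]
ee_pos: [0.5047, 0.1929, 0.1899]
wrist_force: [-0.7, -0.3, -2.2]
ee_pos: [0.5043, 0.1928, 0.1903]
wrist_force: [-0.2, 0.1, -2.2]
ee_pos: [0.504, 0.1928, 0.1907]
wrist_force: [-0.4, -0.8, -2.7]
```

```bash
for i in 1 2; do python3 -m crank '[[0,0,0,0,0,-0.002,1],[0,0,0,0,0,0,1],[0,0,0,0,0,0,1]]' | grep -E "ee_pos|wrist"; done
```

```text
ee_pos: [0.5037, 0.1927, 0.191]
wrist_force: [-0.6, 0.2, -2.6]
ee_pos: [0.5034, 0.1927, 0.1914]
wrist_force: [0.4, -0.4, -2.9]
```

```bash
for i in 1 2; do python3 -m crank '[[0,0,0,0,0,-0.002,1],[0,0,0,0,0,0,1],[0,0,0,0,0,0,1]]' | grep -E "ee_pos|wrist"; done
```

```text
ee_pos: [0.5031, 0.1926, 0.1918]
wrist_force: [0.5, 0.1, -1.3]
ee_pos: [0.5028, 0.1925, 0.1922]
wrist_force: [-0.2, -0.4, -1.7]
```

```bash
for i in 1 2; do python3 -m crank '[[0,0,0,0,0,-0.002,1],[0,0,0,0,0,0,1],[0,0,0,0,0,0,1]]' | grep -E "ee_pos|wrist"; done; python3 -c "
from st import *
eye()"
```

```text
ee_pos: [0.5024, 0.1925, 0.1926]
wrist_force: [0.2, -0.3, -2.8]
ee_pos: [0.5021, 0.1924, 0.193]
wrist_force: [-0.4, -0.1, -1.3]
t 14.35 tcp [0.5021 0.1924 0.193 ] open 0.021641683748048552 gf 29.49843395195785 F [-0.3781 -0.1298 -1.2557] tq [-0.0376  0.5855  0.0536]
yaw of y-90deg 0.17886068675560285 pitch -0.697445617711925 z [ 0.632   0.1142 -0.7665]
eye s,lat,z 58.6200609144572 0.012716169446550855 11.959078654663283
```

Run:
```python
from st import *
S=arm.capture("scene");T=arm.capture("top")
a=cv2.resize(S["img"][150:205,320:370],(545,600),interpolation=cv2.INTER_CUBIC)[:,:,::-1]
cv2.imwrite("pics/s5.png",a)
c=lambda X:((proj(S,[X])-[320,150])*10.9)[0]
X=-M[:,0]
f=lambda z,x=3e-3:c(p-M[:,2]*(z-118)/1e3+X*x)
print("griptop",f(145,.011),"gripbot",f(100,.011),"eye",f(73),f(81),f(65))
b=np.array([.5216,.1959,.1465])+h*(57-49.5)/1e3
for ds in(0,-.006): 
    B=b+h*ds; print("hook bend,tip top of barb, tip bottom",c(B),c(B+h*(.026*.766-.009*.643)+np.array([0,0,.026*.643+.009*.766])),c(B+h*(.026*.766+.0035*.643)+np.array([0,0,.026*.643-.0035*.766])))
```

```text
griptop [265.9711  56.6943] gripbot [258.571  236.9344] eye [248.3972 337.5874] [249.7274 306.167 ] [247.0619 368.9289]
hook bend,tip top of barb, tip bottom [238.7146 359.8788] [258.5355 345.1908] [256.4469 394.6496]
hook bend,tip top of barb, tip bottom [236.1634 341.3308] [255.8728 326.2965] [253.8035 375.653 ]
```

View pics/s5.png

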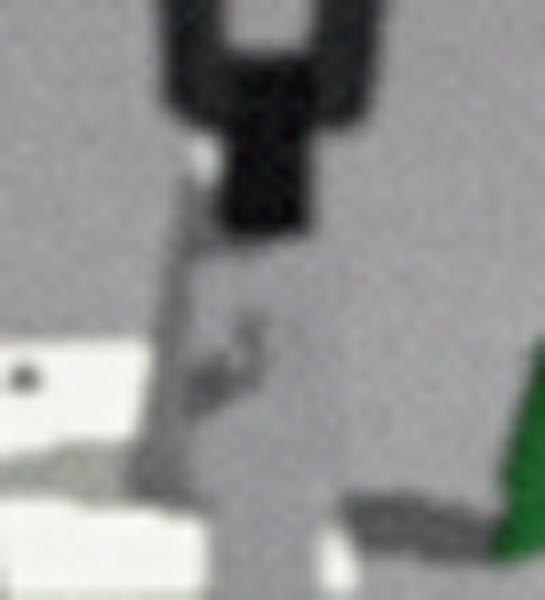

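```bash
for i in 1 2; do python3 -m crank '[[0,0,0,0,0,-0.002,1],[0,0,0,0,0,0,1],[0,0,0,0,0,0,1]]' | grep -E "ee_pos|wrist"; done
```

```text
ee_pos: [0.5018, 0.1924, 0.1932]
wrist_force: [2.5, 0.7, -5.0]
ee_pos: [0.5015, 0.1923, 0.1932]
wrist_force: [6.2, 2.6, -9.5]
```

```bash
python3 -m crank '[[0,0,0,0,0,0.0048,1],[0,0,0,0,0,0.0048,1],[0,0,0,0,0,0,1],[0,0,0,0,0,0,1]]' | grep -E "ee_pos|wrist"; for i in 1 2; do python3 -m crank '[[0,0,0,-0.006,0,0,1],[0,0,0,-0.006,0,0,1],[0,0,0,0,0,0,1],[0,0,0,0,0,0,1]]' | grep -E "ee_pos|wrist"; done
```

```text
ee_pos: [0.503, 0.1926, 0.192]
wrist_force: [0.5, 0.4, -1.4]
ee_pos: [0.5053, 0.193, 0.1939]
wrist_force: [0.2, -1.1, -1.9]
ee_pos: [0.5076, 0.1934, 0.1957]
wrist_force: [-0.5, -0.6, -2.4]
```

```bash
for i in 1 2; do python3 -m crank '[[0,0,0,-0.006,0,0,1],[0,0,0,-0.006,0,0,1],[0,0,0,0,0,0,1],[0,0,0,0,0,0,1]]' | grep -E "ee_pos|wrist"; done
```

```text
ee_pos: [0.5098, 0.1938, 0.1976]
wrist_force: [-0.5, 1.1, -1.9]
ee_pos: [0.5121, 0.1942, 0.1996]
wrist_force: [-0.5, -0.2, -2.0]
```

```bash
for i in 1 2; do python3 -m crank '[[0,0,0,-0.006,0,0,1],[0,0,0,-0.006,0,0,1],[0,0,0,0,0,0,1],[0,0,0,0,0,0,1]]' | grep -E "ee_pos|wrist"; done
```

```text
ee_pos: [0.5144, 0.1946, 0.2015]
wrist_force: [-0.8, 1.0, -2.9]
ee_pos: [0.5166, 0.195, 0.2034]
wrist_force: [0.7, 0.3, -2.6]
```

```bash
python3 -m crank '[[0,0,0,-0.02,0,0,1],[0,0,0,-0.03,0,0,1],[0,0,0,-0.04,0,0,1],[0,0,0,-0.04,0,0,1],[0,0,0,-0.04,0,0,1],[0,0,0,-0.04,0,0,1],[0,0.0888,0,-0.04,0,0,1],[0,0.0888,0,-0.04,0,0,1],[0,0.0888,0,-0.04,0,0,1],[0,0.0888,0,-0.04,0,0,1],[0,0.0888,0,-0.04,0,0,1],[0,0,0,0,0,0,1]]'; python3 -c "
from st import *
st();need([.638,.043,.21])"
```

```text
time: 19.05
ee_pos: [0.6022, 0.2101, 0.255]
orientation: [-0.089, 0.996, 0.001, 0.009]
wrist_force: [-0.3, 0.4, -3.3]
opening: 0.0221
gripper_force: 29.5
t 19.05 tcp [0.6022 0.2101 0.255 ] open 0.022092122049136426 gf 29.50499564409256 F [-0.3481  0.4171 -3.2819] tq [ 0.047  -0.094   0.0032]
yaw of y-90deg 0.1785435683189429 pitch -0.018258907154815658 z [ 0.0179  0.0035 -0.9998]
need tool shift (share) [-0.0191 -0.6832  0.1802]
```

```bash
python3 -m crank '[[0,0,0,-0.0024,-0.04,0,1],[0,0,0,-0.0024,-0.085,0.01,1],[0,0,0,-0.0024,-0.1,0.03,1],[0,0,0,-0.0024,-0.1,0.03,1],[0,0,0,-0.0024,-0.1,0.03,1],[0,0,0,-0.0024,-0.1,0.03,1],[0,0,0,-0.0024,-0.085,0.03,1],[0,0,0,-0.0024,-0.05,0.02,1],[0,0,0,0,-0.023,0,1],[0,0,0,0,0,0,1],[0,0,0,0,0,0,1],[0,0,0,0,0,0,1]]'
python3 - <<'E'
from st import *
st()
S=arm.capture("scene");T=arm.capture("top")
cv2.imwrite("pics/s6.png",cv2.resize(S["img"][170:250,235:325],None,fx=7,fy=7,interpolation=cv2.INTER_CUBIC)[:,:,::-1])
cv2.imwrite("pics/s6n.png",S["img"][:,:,::-1])
c=lambda X:((proj(S,[X])-[235,170])*7)[0]
X=-M[:,0];Y=M[:,1]
f=lambda z,x=3e-3,y=0:c(p-M[:,2]*(z-118)/1e3+X*x+Y*y)
print("gripbot",f(100,.011,.011),f(100,.011,-.011),"foot",f(0,.003,.015),f(0,.003,-.015),f(0))
m=np.array([.638,.043,.045]);print("slot ends pred",c(m+.017*Y),c(m-.017*Y))
E
```

```text
time: 20.25
ee_pos: [0.6353, 0.0441, 0.212]
orientation: [-0.09, 0.996, 0.001, 0.011]
wrist_force: [-0.4, 0.4, -2.6]
opening: 0.022
gripper_force: 29.5
t 20.25 tcp [0.6353 0.0441 0.212 ] open 0.021999024402634997 gf 29.520026232100918 F [-0.3678  0.3581 -2.6289] tq [0.0232 0.0151 0.0093]
yaw of y-90deg 0.18053143155096274 pitch -0.022676841782171744 z [ 0.0223  0.0043 -0.9997]
gripbot [360.2575 198.2961] [299.8985 198.1641] foot [356.3171 340.2439] [279.2392 340.1374] [317.7893 340.1941]
slot ends pred [350.6979 402.5849] [266.0022 402.4937]
```

View pics/s6.png

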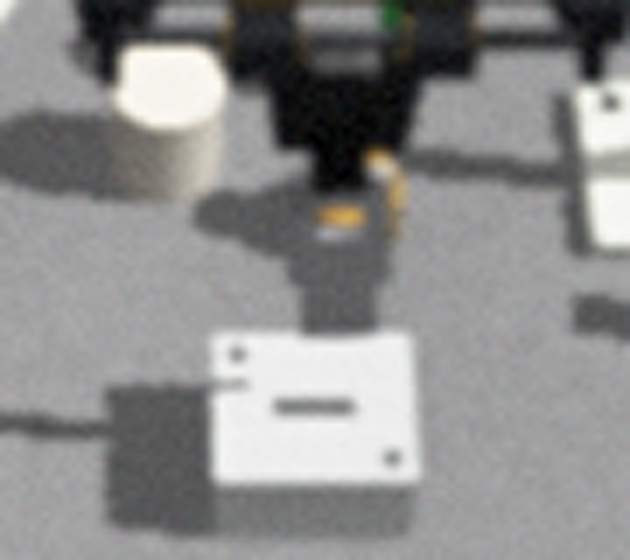

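```bash
python3 -m crank '[[0.016,0.0072,0,0,0,0.03,1],[0.017,0.0073,0,0,0,0.04,1],[0,0,0,0,0,0.04,1],[0,0,0,0,0,0.03,1],[0,0,0,0,0,0,1],[0,0,0,0,0,0,1],[0,0,0,0,0,0,1]]'
python3 - <<'E'
from st import *
st()
S=arm.capture("scene")
I=cv2.resize(np.mean([arm.capture("scene")["img"].astype(np.float32) for _ in range(4)],0)[170:250,235:325],None,fx=7,fy=7,interpolation=cv2.INTER_CUBIC)
cv2.imwrite("pics/s7.png",I[:,:,::-1])
c=lambda X:((proj(S,[X])-[235,170])*7)[0]
X=-M[:,0];Y=M[:,1]
f=lambda z,x=3e-3,y=0:c(p-M[:,2]*(z-118)/1e3+X*x+Y*y)
print("gripbot",f(100,.011,.011),f(100,.011,-.011),"eye",f(73),"foot",f(0,.003,.015),f(0,.003,-.015),"shoulder",f(35))
m=np.array([.638,.043,.045]);print("slot ends pred",c(m+.017*Y),c(m-.017*Y),c(m+.0045*X),c(m-.0045*X))
E
```

```text
time: 21.05
ee_pos: [0.636, 0.0419, 0.177]
orientation: [-0.089, 0.996, -0.026, 0.002]
wrist_force: [0.3, -0.2, -1.4]
opening: 0.022
gripper_force: 29.5
t 21.05 tcp [0.636  0.0419 0.177 ] open 0.022014634027769386 gf 29.523931343851473 F [ 0.3324 -0.1545 -1.4261] tq [ 0.0828 -0.0023  0.0226]
yaw of y-90deg 0.17855764825177545 pitch 0.0001508187519440377 z [ 0.0091 -0.0508 -0.9987]
gripbot [346.5187 255.5013] [287.706  253.5081] eye [309.8359 278.7949] foot [330.3164 385.9099] [255.1488 383.5289] shoulder [300.7613 335.1182]
slot ends pred [350.5316 403.8585] [266.1256 401.2183] [308.6488 411.9666] [308.0778 393.1597][ WARN:0@6.698] global loadsave.cpp:1063 imwrite_ Unsupported depth image for selected encoder is fallbacked to CV_8U.
```

View pics/s7.png

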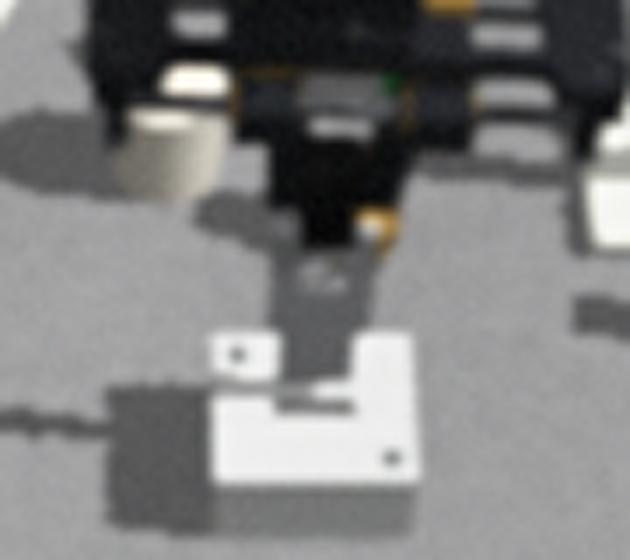

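The picture shows the plate upright above the block. Its tongue bottom is at crop (282–352, 381) and the slot at (275–355, 405), so it lines up sideways and needs to go a few mm forward. I'll take the edges from numbers.

```bash
cat > prof.py <<'E'
from st import *
def cross(v,lev): return [round(i+(lev-v[i])/(v[i+1]-v[i]),1) for i in range(len(v)-1) if (v[i]-lev)*(v[i+1]-lev)<0]
def prof():
    I=cv2.imread("pics/s7.png",0).astype(float)
    for r in (345,355,365): print("row",r,cross(I[r-3:r+4,250:400].mean(0),150),"+250")
    print("slot row",cross(I[402:409,250:400].mean(0),150),"+250")
    for cc in (290,310,330,340,347): print("col",cc,cross(I[330:440,cc-4:cc+5].mean(1),150),"+330")
if __name__=="__main__": prof()
E
python3 prof.py
```

```text
row 345 [np.float64(31.7), np.float64(100.6)] +250
row 355 [np.float64(31.0), np.float64(99.8)] +250
row 365 [np.float64(30.7), np.float64(99.0)] +250
slot row [np.float64(27.0), np.float64(97.3)] +250
col 290 [np.float64(80.8)] +330
col 310 [np.float64(55.1), np.float64(67.2), np.float64(80.5)] +330
col 330 [np.float64(49.0), np.float64(72.2), np.float64(81.2)] +330
col 340 [np.float64(48.0), np.float64(72.0), np.float64(81.9)] +330
col 347 [np.float64(43.7), np.float64(74.1), np.float64(79.9)] +330
```

```bash
python3 -m crank '[[0,0,0,0,0,0.016,1],[0,0,0,0,0,0.016,1],[0,0,0,0,0,0.012,1],[0,0,0,0,0,0,1],[0,0,0,0,0,0,1]]' | grep -E "ee_pos|wrist"; for i in 1 2 3; do python3 -m crank '[[0,0,0,0,0,0.003,1],[0,0,0,0,0,0,1],[0,0,0,0,0,0,1]]' | grep -E "ee_pos|wrist"; done
```

```text
ee_pos: [0.6359, 0.0415, 0.1655]
wrist_force: [-0.4, -0.2, -2.3]
ee_pos: [0.6359, 0.0415, 0.1649]
wrist_force: [0.2, 0.2, -2.1]
ee_pos: [0.6359, 0.0415, 0.1641]
wrist_force: [-0.3, -0.2, -1.4]
ee_pos: [0.6359, 0.0414, 0.1633]
wrist_force: [0.5, -0.1, -2.5]
```

```bash
for i in 1 2; do python3 -m crank '[[0,0,0,0,0,0.002,1],[0,0,0,0,0,0,1],[0,0,0,0,0,0,1]]' | grep -E "ee_pos|wrist"; done
```

```text
ee_pos: [0.6359, 0.0414, 0.1629]
wrist_force: [-0.1, -0.2, -1.3]
ee_pos: [0.6361, 0.0413, 0.1628]
wrist_force: [0.7, -0.7, 1.5]
```

```bash
for i in 1 2; do python3 -m crank '[[0,0,0,0,0,0.002,1],[0,0,0,0,0,0,1],[0,0,0,0,0,0,1]]' | grep -E "ee_pos|wrist"; done
```

```text
ee_pos: [0.6363, 0.0413, 0.1626]
wrist_force: [0.4, -0.6, 5.5]
ee_pos: [0.6365, 0.0412, 0.1626]
wrist_force: [0.2, 0.1, 7.8]
```

```bash
python3 -m crank '[[0,0,0,0,0,-0.008,1],[0,0,0,0,0,0,1],[0,0,0,0,0,0,1]]' | grep -E "ee_pos|wrist"
python3 - <<'E'
from prof import *
st()
S=arm.capture("scene")
I=cv2.resize(np.mean([arm.capture("scene")["img"].astype(np.float32) for _ in range(6)],0)[170:250,235:325],None,fx=7,fy=7,interpolation=cv2.INTER_CUBIC)
cv2.imwrite("pics/s7.png",np.clip(I[:,:,::-1],0,255).astype(np.uint8))
prof()
G=cv2.imread("pics/s7.png",0)
print(G[370:430:3,335].tolist(),G[370:430:3,300].tolist())
c=lambda X:((proj(S,[X])-[235,170])*7)[0]
X=-M[:,0];Y=M[:,1]
print("foot",c(p+M[:,2]*.118+X*.003),c(p+M[:,2]*.118))
E
```

```text
ee_pos: [0.6357, 0.0414, 0.1628]
wrist_force: [-0.2, 0.2, -1.5]
t 24.2 tcp [0.6357 0.0414 0.1628] open 0.021806132536900082 gf 29.54056154774662 F [-0.1893  0.1933 -1.468 ] tq [ 0.0447  0.0381 -0.0334]
yaw of y-90deg 0.17892642967554595 pitch 0.0020871780225320516 z [ 0.0071 -0.0506 -0.9987]
row 345 [np.float64(19.4), np.float64(110.7)] +250
row 355 [np.float64(25.9), np.float64(101.6)] +250
row 365 [np.float64(28.9), np.float64(97.6)] +250
slot row [np.float64(24.3), np.float64(99.7)] +250
col 290 [np.float64(81.4)] +330
col 310 [np.float64(80.9)] +330
col 330 [np.float64(81.1)] +330
col 340 [np.float64(81.4)] +330
col 347 [np.float64(38.8), np.float64(64.6), np.float64(79.9)] +330
[90, 91, 92, 91, 91, 90, 89, 90, 91, 92, 92, 100, 110, 130, 156, 183, 211, 226, 239, 241] [91, 90, 90, 90, 90, 90, 90, 90, 91, 91, 91, 99, 109, 129, 157, 185, 213, 228, 239, 240]
foot [290.527  402.9602] [290.359  396.6899]
```

Run:
```python
from prof import *
S=arm.capture("scene")
G=cv2.resize(cv2.imread("pics/s6n.png")[170:250,235:325],None,fx=7,fy=7,interpolation=cv2.INTER_CUBIC).mean(2)
print("slot",np.round(G[380:428:3,295:335].mean(1)).tolist())
m=np.array([.638,.043,.045]);hy=np.array([-h[1],h[0],0])
c=lambda X:((proj(S,[X])-[235,170])*7)[0]
# block top front/back edges at several columns
for u in(-.025,-.015,.015,.025):
    f=c(m+.035*h+hy*u);b=c(m-.035*h+hy*u)
    w=lambda q:G[int(q[1])-25:int(q[1])+25,int(q[0])+5:int(q[0])+15].mean(1)
    print(u,"front pred",f,[round(x+int(f[1])-25,1) for x in cross(w(f),(w(f).max()+w(f)[-10:].mean())/2)],"back",b,[round(x+int(b[1])-25,1) for x in cross(w(b),(w(b).max()+w(b)[:10].mean())/2)])
for v in(-.02,.02):
    q=[c(m+v*h+hy*k*.04) for k in(-1,1)]
    print(v,"sides pred",q,[[round(x+int(e[0])-25,1) for x in cross(G[int(e[1])-3:int(e[1])+4,int(e[0])-25:int(e[0])+35].mean(0),170)] for e in q])
```

```text
slot [238.0, 239.0, 240.0, 234.0, 228.0, 211.0, 183.0, 157.0, 137.0, 131.0, 142.0, 164.0, 193.0, 217.0, 231.0, 241.0]
-0.025 front pred [247.4636 476.7108] [np.float64(483.1)] back [244.6904 330.3754] [np.float64(332.2)]
-0.015 front pred [272.7791 476.7516] [np.float64(483.1)] back [269.2369 330.4314] [np.float64(332.2)]
0.015 front pred [348.6759 476.8443] [np.float64(483.1)] back [342.8308 330.5833] [np.float64(336.0)]
0.025 front pred [373.9546 476.8653] [np.float64(483.1)] back [367.3435 330.6287] [np.float64(333.0)]
-0.02 sides pred [array([208.1998, 360.9028]), array([405.7237, 361.2765])] [[np.float64(206.9)], [np.float64(417.2)]]
0.02 sides pred [array([209.1247, 444.524 ]), array([410.1568, 444.8074])] [[np.float64(211.8)], [np.float64(423.0)]]
```

```bash
python3 -m crank '[[0,0,0,0,0,-0.006,1],[0,0,0,-0.0144,0,0,1],[0,0,0,-0.0144,0,0,1],[0,0,0,0,0,0,1],[0,0,0,0,0,0.004,1],[0,0,0,0,0,0.004,1],[0,0,0,0,0,0,1],[0,0,0,0,0,0,1]]' | grep -E "ee_pos|wrist"; for i in 1 2; do python3 -m crank '[[0,0,0,0,0,0.003,1],[0,0,0,0,0,0,1],[0,0,0,0,0,0,1]]' | grep -E "ee_pos|wrist"; done
```

```text
ee_pos: [0.6429, 0.0426, 0.1628]
wrist_force: [-0.2, 0.4, -2.4]
ee_pos: [0.6432, 0.0426, 0.1626]
wrist_force: [-0.8, -0.1, 2.2]
ee_pos: [0.6435, 0.0426, 0.1625]
wrist_force: [-0.2, -0.7, 6.2]
```

```bash
python3 -c "
from st import *
st()"; python3 -m crank '[[0,0,0,0,0,-0.003,1],[0,0,0,0,0,-0.004,1],[0,0,0,0,0,0,1],[0,0,0,0,0,0,1]]' >/dev/null
python3 - <<'E'
from prof import *
st()
S=arm.capture("scene")
I=cv2.resize(np.mean([arm.capture("scene")["img"].astype(np.float32) for _ in range(6)],0)[170:250,235:325],None,fx=7,fy=7,interpolation=cv2.INTER_CUBIC)
G=I.mean(2); cv2.imwrite("pics/s8.png",I[:,:,::-1].clip(0,255).astype(np.uint8))
for r in(345,355,365,375,385,395,405,415): print(r,[round(x+200,1) for x in cross(G[r-3:r+4,200:430].mean(0),165)])
for q in(275,285,295,315,335,345,352): print("col",q,[round(x+330,1) for x in cross(G[330:460,q-3:q+4].mean(1),165)])
c=lambda X:((proj(S,[X])-[235,170])*7)[0]
print("foot pred",c(p+M[:,2]*.118-M[:,0]*.003),c(p+M[:,2]*.118-M[:,0]*.003+M[:,1]*.015),c(p+M[:,2]*.118-M[:,0]*.003-M[:,1]*.015))
E
```

```text
t 26.0 tcp [0.6435 0.0426 0.1625] open 0.021839827612778206 gf 29.67221582228376 F [-0.227  -0.6897  6.2111] tq [0.1019 0.1433 0.0108]
yaw of y-90deg 0.17880658020990126 pitch -0.0013275984950633529 z [ 0.0106 -0.051  -0.9986]
t 26.4 tcp [0.6429 0.0426 0.1627] open 0.02200623024478008 gf 29.546232229931775 F [-0.5594 -0.032   0.0065] tq [ 0.0691 -0.0007  0.0246]
yaw of y-90deg 0.1788862311471886 pitch 0.001690219860320645 z [ 0.0075 -0.0507 -0.9987]
345 [np.float32(268.1), np.float32(366.3), np.float32(418.4)]
355 [np.float32(205.1), np.float32(233.8), np.float32(240.8), np.float32(267.7), np.float32(365.3), np.float32(418.5)]
365 [np.float32(204.6), np.float32(270.0), np.float32(358.7), np.float32(418.8)]
375 [np.float32(204.0), np.float32(277.5), np.float32(351.0), np.float32(419.1)]
385 [np.float32(209.4), np.float32(276.9), np.float32(349.2), np.float32(421.0)]
395 [np.float32(216.8), np.float32(270.0), np.float32(349.5), np.float32(422.2)]
405 [np.float32(220.9), np.float32(226.4), np.float32(351.8), np.float32(421.6)]
415 [np.float32(212.8), np.float32(281.5), np.float32(338.2), np.float32(422.5)]
col 275 [np.float32(370.0), np.float32(389.6), np.float32(412.8)]
col 285 [np.float32(415.4)]
col 295 [np.float32(415.3)]
col 315 [np.float32(415.3)]
col 335 [np.float32(415.3)]
col 345 [np.float32(414.0)]
col 352 [np.float32(371.9)]
foot pred [290.6877 418.5116] [328.0382 419.651 ] [253.2853 417.3618]
```

```bash
python3 -m crank '[[0,0,0,0.006,0,-0.003,1],[0,0,0,0,0,0,1],[0,0,0,0,0,0.003,1],[0,0,0,0,0,0.003,1],[0,0,0,0,0,0,1],[0,0,0,0,0,0,1]]' | grep -E "ee_pos|wrist"; for i in 1; do python3 -m crank '[[0,0,0,0,0,0.003,1],[0,0,0,0,0,0,1],[0,0,0,0,0,0,1]]' | grep -E "ee_pos|wrist"; done
```

```text
ee_pos: [0.6415, 0.0424, 0.1623]
wrist_force: [0.8, -0.2, -2.4]
ee_pos: [0.6415, 0.0423, 0.1616]
wrist_force: [-0.4, 0.2, -1.7]
```

```bash
for i in 1 2 3; do python3 -m crank '[[0,0,0,0,0,0.004,1],[0,0,0,0,0,0.004,1],[0,0,0,0,0,0,1]]' | grep -E "ee_pos|wrist"; done
```

```text
ee_pos: [0.6415, 0.0422, 0.1594]
wrist_force: [0.3, -0.3, -2.5]
ee_pos: [0.6415, 0.0421, 0.1574]
wrist_force: [-0.3, -0.7, -1.7]
ee_pos: [0.6415, 0.042, 0.1554]
wrist_force: [-0.2, 1.4, -2.6]
```

```bash
for i in 1 2 3; do python3 -m crank '[[0,0,0,0,0.0006,0.004,1],[0,0,0,0,0.0003,0.004,1],[0,0,0,0,0,0,1]]' | grep -E "ee_pos|wrist"; done
```

```text
ee_pos: [0.6415, 0.0422, 0.1534]
wrist_force: [-0.5, -0.7, -2.7]
ee_pos: [0.6415, 0.0423, 0.1513]
wrist_force: [0.1, -0.1, -1.8]
ee_pos: [0.6414, 0.0424, 0.1494]
wrist_force: [0.6, -0.3, -2.1]
```

Free of contact. Foot home is expected at TCP z ≈ 0.1328.

```bash
for i in 1 2 3 4; do python3 -m crank '[[0,0,0,0,0.0002,0.006,1],[0,0,0,0,0.0002,0.006,1],[0,0,0,0,0,0,1]]' | grep -E "ee_pos|wrist"; done
```

```text
ee_pos: [0.6414, 0.0423, 0.1462]
wrist_force: [0.1, -0.3, -2.7]
ee_pos: [0.6414, 0.0423, 0.1433]
wrist_force: [-0.5, 0.5, -1.9]
ee_pos: [0.6414, 0.0422, 0.1403]
wrist_force: [-0.6, -0.9, -2.2]
ee_pos: [0.6414, 0.0422, 0.1372]
wrist_force: [-0.4, -0.1, -2.0]
```

```bash
python3 -m crank '[[0,0,0,0,0.0002,0.006,1],[0,0,0,0,0.0002,0.006,1],[0,0,0,0,0,0,1],[0,0,0,0,0,0,1]]' | grep -E "ee_pos|wrist"; for i in 1 2; do python3 -m crank '[[0,0,0,0,0,0.002,1],[0,0,0,0,0,0,1],[0,0,0,0,0,0,1]]' | grep -E "ee_pos|wrist"; done
```

```text
ee_pos: [0.6416, 0.0421, 0.1345]
wrist_force: [-1.1, 0.2, -2.8]
ee_pos: [0.6415, 0.0421, 0.1341]
wrist_force: [-0.1, -0.0, -1.3]
ee_pos: [0.6416, 0.0421, 0.1335]
wrist_force: [-0.7, -0.2, -2.5]
```

```bash
for i in 1 2 3; do python3 -m crank '[[0,0,0,0,0,0.0016,1],[0,0,0,0,0,0,1],[0,0,0,0,0,0,1]]' | grep -E "ee_pos|wrist"; done
```

```text
ee_pos: [0.6416, 0.042, 0.1332]
wrist_force: [0.8, -0.2, -3.4]
ee_pos: [0.6416, 0.042, 0.1328]
wrist_force: [-0.3, 0.6, -1.5]
ee_pos: [0.6418, 0.0419, 0.1327]
wrist_force: [-0.0, 0.6, 1.7]
```

```bash
python3 -m crank '[[0,0,0,0,0,0,0.72],[0,0,0,0,0,0,0.68],[0,0,0,0,0,0,0.6],[0,0,0,0,0,0,0.5],[0,0,0,0,0,0,0.4],[0,0,0,0,0,0,0.4],[0,0,0,0,0,0,0.4]]'; python3 -m crank '[[0,0,0,0,0,-0.02,0.4],[0,0,0,0,0,-0.05,0.4],[0,0,0,0,0,-0.08,0.4],[0,0,0,0,0,-0.1,0.4],[0,0,0,0,0,-0.1,0.4],[0,0,0,0,0,-0.1,0.4],[0,0,0,0.1,0,-0.1,0.4],[0,0,0,0.15,0,-0.05,0.4],[0,0,0,0.15,0,0,0.4],[0,0,0,0.15,0,0,0.4],[0,0,0,0.1,0,0,0.4],[0,0,0,0,0,0,0.4]]'
python3 - <<'E'
from st import *
st()
S=arm.capture("scene");T=arm.capture("top")
cv2.imwrite("pics/s9.png",cv2.resize(S["img"][150:250,235:325],None,fx=6,fy=6,interpolation=cv2.INTER_CUBIC)[:,:,::-1])
for n,P in(("S",S),("T",T)):
    for k in("grip","eye","tag"): print(n,k,[(np.round(d["centre"],1).tolist(),round(d["conf"],2)) for d in arm.spot_point(P,k)[:4]])
    m=np.array([.6407,.042,0.]);print("pred grip top/mid/eye (col,row)",proj(P,[m+[0,0,.160],m+[0,0,.141],m+[0,0,.088]]).round(1).tolist())
G=S["img"].astype(int).sum(2);r,c=np.where(G[150:215,255:305]<110);print("black px rows",r.min()+150,r.max()+150,"cols",np.percentile(c,[2,50,98])+255,len(r))
for q in range(r.min()+150,r.max()+151,2): print(q,round(c[r+150==q].mean()+255,1) if (r+150==q).any() else None,end=" ")
E
```

```text
time: 33.25
ee_pos: [0.6416, 0.042, 0.1323]
orientation: [-0.089, 0.996, -0.026, 0.002]
wrist_force: [0.0, -0.6, 0.1]
opening: 0.0527
gripper_force: 0.0
time: 34.45
ee_pos: [0.4783, 0.0207, 0.2842]
orientation: [-0.089, 0.996, -0.026, 0.003]
wrist_force: [0.6, -0.4, 0.8]
opening: 0.053
gripper_force: 0.0
t 34.45 tcp [0.4783 0.0207 0.2842] open 0.05299809757663213 gf 0.0 F [ 0.597  -0.3815  0.766 ] tq [ 0.0487 -0.0229  0.0089]
yaw of y-90deg 0.17821838944928037 pitch -0.0009631576549189167 z [ 0.0103 -0.0513 -0.9986]
S grip [([175.0, 373.6], 0.8), ([155.0, 295.5], 0.73), ([211.0, 283.1], 0.71), ([195.7, 375.3], 0.65)]
S eye [([220.1, 281.0], 0.87), ([202.0, 372.0], 0.82), ([166.3, 294.5], 0.78), ([184.9, 371.0], 0.6)]
S tag [([156.0, 210.4], 0.56)]
pred grip top/mid/eye (col,row) [[280.3, 204.2], [280.0, 208.4], [279.2, 219.6]]
T grip [([219.0, 142.1], 0.7), ([246.7, 139.8], 0.64), ([178.2, 242.4], 0.59), ([258.5, 228.4], 0.54)]
T eye [([247.3, 145.7], 0.74), ([191.2, 396.0], 0.63), ([179.5, 237.0], 0.58), ([218.7, 144.7], 0.57)]
T tag [([252.2, 325.4], 0.48)]
pred grip top/mid/eye (col,row) [[235.8, 176.3], [236.1, 177.5], [237.0, 180.7]]
black px rows 155 214 cols [277. 281. 294.] 99
155 293.5 157 293.5 159 293.5 161 None 163 None 165 None 167 None 169 None 171 None 173 None 175 None 177 None 179 None 181 None 183 None 185 None 187 None 189 None 191 None 193 None 195 None 197 None 199 None 201 None 203 280.0 205 280.5 207 280.5 209 281.0 211 280.0 213 279.5
```

```bash
python3 -c "
from workcell import arm
print(arm.hand_in())"
```

```text
the job is handed in; nothing more can be done
None
```

The check plate is off its hook and standing upright in the block's slot, released, with its foot on the slot floor by height and touch; the tag is still hanging, and I handed it in at about 35 s. The heaviest contacts were about 10 N while feeling for the hook and 8 N on the block top, both light touches backed off at once, and I did not check the other bench items afterwards.

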